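# Leave the drying oven to cool

### The job

The drying run is over, so leave the bench oven to cool: slide the exhaust vent on its roof fully open, and pull the door by its handle until it stands open square to the oven or wider. The pink tube rack is in the door's way: the door must not touch it, so put it upright on the blue mat, wholly within the mat's edges, without tipping it, and set it down rather than drop it. Leave the tip box, the purple sample box and the vortex mixer where they are.

Things in the scene. Friction and masses are not known exactly. Their poses are not given: they have to be found in the camera images.
- oven: White bench-top drying oven, fixed, 300 mm wide (its y), 260 deep (its x), roof at 280 mm. Origin: centre of its underside, on the bench. Its front faces its own -x, turned roughly to the robot's left (+y). The 22 mm thick door covers the front from 20 to 272 mm height; its outer face is at x = -152 mm. A control pod 24 mm high and 60 deep stands on the roof, centred at x = +90 mm.
- door (a joint): Door hinge, rad: 0 closed, about 1.57 square to the front, stop at 2.0. Seen from above, the door opens clockwise about the upright hinge line at its +y edge (oven axes), its free edge swinging out towards oven -x. Light friction (about 1 N at the handle), no latch, stays where it is left.
- door_leaf: The door leaf with its glass window, moving with the hinge: origin on the hinge line at the door's lower edge; at any opening the leaf runs 300 mm along its own -y, 0 to 22 mm along its own x, 252 mm up. Its own axes are parallel to the oven's when closed.
- door_pull: The steel bow handle on the door, moving with it (origin as door_leaf): an upright round bar 12 mm thick and 120 mm long, its axis 45 mm out from the door's outer face and 270 mm from the hinge line, joined to the door by legs at its top and bottom ends; bar from 142 to 262 mm above the bench.
- door_handle (a point): Point on the axis of the handle's upright bar, 30 mm below the bar's top end, 232 mm above the bench; moves with the door, its axes are the door's (x away from the handle towards the door leaf when closed). The bar can be pinched here from above, fingers on either side of it along the door's y.
- door_hinge (a point): Point on the upright hinge line, at the height of door_handle.
- vent (a joint): Opening of the exhaust vent shutter on the oven's roof, m: 0 closed, 0.080 fully open at its stop; it slides along the oven's own +y. Friction about 2 N, stays where it is left.
- vent_grip (a point): Middle of the top of the shutter's black upright grip tab (42 mm along the oven's x, 14 mm along the sliding direction, 27 mm high above the shutter plate; top at 316 mm above the bench, 45 mm in front of the oven's centre); axes are the oven's.
- vent_open (a point): Fixed point on the oven where vent_grip is when the vent is fully open.
- rack: Loose pink plastic tube rack, 165 mm (its x) by 62 mm (its y), 48 mm high, 57 mm over the white caps of the tubes at its -x half; about 0.25 kg. Origin: centre of its underside. It stands on the bench in front of the oven, in the door's sweep. Can be gripped across its 62 mm width.
- rack_corner0 (a point): Corner of the rack's underside at its own +82.5 mm, +31 mm.
- rack_corner1 (a point): Corner of the rack's underside at its own +82.5 mm, -31 mm.
- rack_corner2 (a point): Corner of the rack's underside at its own -82.5 mm, -31 mm.
- rack_corner3 (a point): Corner of the rack's underside at its own -82.5 mm, +31 mm.
- mat: Blue flat bench mat, fixed, 280 mm (its x) by 180 mm (its y), 3 mm thick, on the robot's left. Origin: centre of its underside.
- tip_box: Bystander: blue box of pipette tips, a pale label on its lid, 122 x 87 x 75 mm, loose. Origin: centre of its underside.
- cryo_box: Bystander: purple sample box with a lilac lid, 103 x 103 x 65 mm, loose. Origin: centre of its underside.
- mixer: Bystander: dark blue vortex mixer, 150 x 125 x 102 mm, 2.5 kg, loose. Origin: centre of its underside.
There are look-alikes about, which are no part of the job. Several things have the shape of the rack; the one meant has the colours described above.

How it is judged:
By the outcome, as a careful person would: the job done as asked, in the order asked, and still so for the second after the job is handed in, with the robot touching nothing.
It also fails if it takes over 72 s, if anything falls off the work surface, if the arm or the gripper's body presses on something with over 40 N, if the wrist force passes 120 N, or if a joint passes its speed limit or range.

### The arm

A 6-joint arm with a two-finger parallel gripper is mounted at the origin on the work surface. World frame = base frame: x ahead of the robot, y to its left, z up, the work surface at z = 0. Lengths are in m, angles in degrees, forces in N, time in s.
With the tool pointing down it reaches from about 0.325 to 0.85 m from the base axis. Payload 15.5 kg.
Tool frame: the origin (TCP) lies midway between the tips of the shut fingers; the grasp point (between the pads) lies 19 mm behind it; z points along the fingers, y is the line along which they close (so a half turn about z gives the same grasp; the last joint's range is limited). The gripper opens to 91 mm and grips with 3 to 60 N. Pads are 32 mm wide; open, the fingers measure 118 mm over their backs; the gripper's body (76 mm by 178 mm) begins 60 mm behind the grasp point.
Start: joints at [63.627, 28.281, 77.091, -0, 74.628, -5.472], TCP at [0.223, 0.584, 0.214] pointing down, gripper open.
Joint ranges: [-166.48, 166.48], [-47.26, 123.95], [12.59, 153.08], [-70.14, 250.14], [6.76, 159.57], [-176.63, 176.63]. Speed limits (degrees/s): [108.29, 108.29, 147.25, 172.46, 172.46, 172.46].

### API

Orientations are given as a 3x3 rotation matrix whose columns are the frame's x, y, z axes.
In Python, from bench import ctrl gives the robot as it stands. The module is installed in compiled form; this text tells all that it offers. Calls block until the motion is done:
- ctrl.goto(position, orientation): joint-space move of the TCP to a pose.
- ctrl.move_l(position, vel=0.15, ori=None, contact_N=None): straight line of the TCP; ori=None keeps the orientation; vel is the mean speed in m/s. With contact_N (N) it stops when the force on the tool has changed by that much, and returns True; else False.
- ctrl.movej(angles): joint-space move.
- ctrl.command_gripper(opening): opening from 0.0 (shut) to 1.0 (fully open); the grip force is fixed at half the most; returns when the fingers have stopped.
- ctrl.sleep(seconds).
- ctrl.ik(position, orientation): joint angles nearest the present ones, or None.
- ctrl.read_camera(name): name is "scene" or "top" or "wrist"; returns the picture (384x512x3 uint8, blue, green, red); there is no depth.
- ctrl.camera_params(name): a dict with "fx", "fy", "cx", "cy" (pixels), "pose" (4x4, takes a point from camera to world coordinates); the wrist camera has in their place "T_tool_cam" (4x4, takes a point from camera to tool coordinates, whose origin is the TCP and whose axes are the flange's). Camera axes: x right, y up, looking along -z (the intrinsics and any distortion apply to the point x, -y, -z); pixel columns grow to the right and rows downward; lengths in m; the calibration is good to about 2 mm. The wrist camera is an equidistant fisheye: a pixel r from the principal point sees the ray r / f radians off the axis. A picture is of the moment at which its call begins: read the wrist's pose just before it. camera_params takes no time and is no camera call.
A pose or a line that the arm cannot do raises ctrl.MotionError and nothing moves.
- ctrl.sign_off(): hands the job in; it is judged then, once.
Readings, each from a call of its own:
- ctrl.current_t(): time.
- ctrl.current_q(): joint angles.
- ctrl.current_dq(): joint speeds.
- ctrl.current_effort(): joint torques, N m.
- ctrl.current_tool_pos(): TCP position.
- ctrl.current_eef_rot(): TCP orientation.
- ctrl.current_contact_force(): force on the tool from outside, world axes, zero at the start.
- ctrl.current_wrist_torque(): the same for the moment, N m.
- ctrl.current_grip_width(): opening from 0.0 (shut) to 1.0 (fully open).
- ctrl.current_grasp_force(): force on a finger pad.
Only numpy, scipy, OpenCV 4.12 (cv2) and the standard library are available. Lean on these libraries where they do the work, as an engineer would, in place of code of your own. Each camera call takes 0.05 s, during which the arm holds its last target. There are 200 camera calls.

## Working session

There is one attempt and no reset: what is moved stays moved. The work goes in short steps, each a Python script; the robot and the scene stay as the last script left them, time stands still between calls to the robot, and variables do not carry over. Pictures are saved under pics/ and viewed, at most 10 in all, crops included, and the job is handed in when it is done.

```bash
mkdir -p pics; python3 - <<'E'
from bench import ctrl
import cv2, numpy as np
np.set_printoptions(precision=4,suppress=True)
for n in("scene","top"):
    cv2.imwrite(f"pics/{n}0.png",ctrl.read_camera(n)); print(n,ctrl.camera_params(n))
cv2.imwrite("pics/wrist0.png",ctrl.read_camera("wrist"));print(ctrl.camera_params("wrist"),ctrl.current_t())
E
```

```text
scene {'fx': 436.5439895476981, 'fy': 436.5439895476981, 'cx': 256.6082991952993, 'cy': 193.09120921274072, 'pose': array([[-0.4494, -0.6315,  0.6319,  1.3614],
       [ 0.8933, -0.326 ,  0.3095,  0.5268],
       [ 0.0106,  0.7036,  0.7106,  1.1423],
       [ 0.    ,  0.    ,  0.    ,  1.    ]])}
top {'fx': 369.83507868386596, 'fy': 369.83507868386596, 'cx': 256.8084573807676, 'cy': 188.9266318546094, 'pose': array([[-0.008 ,  0.9909, -0.1343,  0.3469],
       [-0.9998, -0.0107, -0.0194,  0.1077],
       [-0.0207,  0.1341,  0.9907,  1.3012],
       [ 0.    ,  0.    ,  0.    ,  1.    ]])}
{'fx': 297.3186396354542, 'fy': 297.3186396354542, 'cx': 251.46112243873378, 'cy': 189.3860298092424, 'T_tool_cam': array([[-0.001 ,  0.9701,  0.2426,  0.0685],
       [ 1.    ,  0.001 ,  0.0002,  0.0005],
       [-0.0001,  0.2426, -0.9701, -0.1706],
       [ 0.    ,  0.    ,  0.    ,  1.    ]])} 0.15
```

View pics/scene0.png

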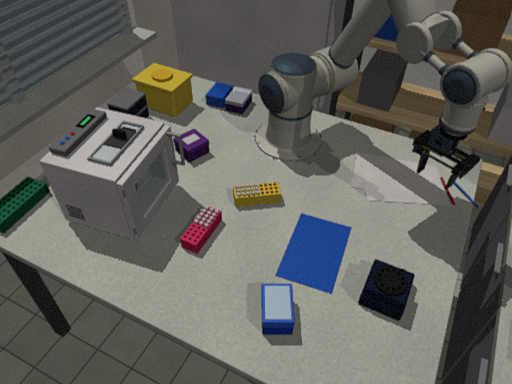

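View pics/top0.png

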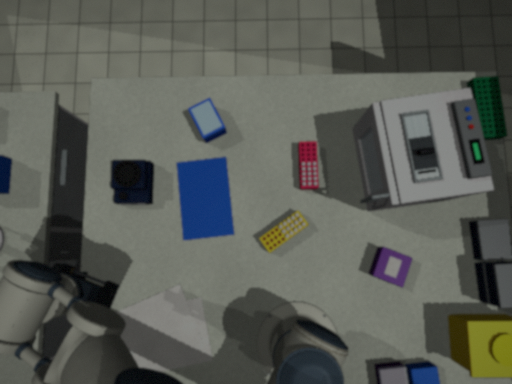

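The scene view shows the oven at left (roof tab at ~(125,132), handle ~(180,150)) and the pink rack at (202,228). In the top view the rack is at (308,165), the mat at (205,198), the oven roof at (435,145) and the handle near (375,203). The yellow and green racks are the look-alikes.

```bash
cat > h.py <<'E'
import cv2, numpy as np
from bench import ctrl
np.set_printoptions(precision=4,suppress=True)
def ray(n,u,v):
    p=ctrl.camera_params(n); T=p["pose"]
    d=T[:3,:3]@np.array([(u-p["cx"])/p["fx"],-(v-p["cy"])/p["fy"],-1.0]); return T[:3,3],d
def plane(n,u,v,z):
    o,d=ray(n,u,v); return o+d*(z-o[2])/d[2]
def proj(n,P):
    p=ctrl.camera_params(n); c=np.linalg.inv(p["pose"])@np.append(P,1)
    return np.array([p["cx"]+p["fx"]*c[0]/-c[2], p["cy"]-p["fy"]*c[1]/-c[2]])
def wray(u,v,pos,rot):
    p=ctrl.camera_params("wrist"); a=np.array([u-p["cx"],v-p["cy"]]); r=np.hypot(*a)+1e-9; th=r/p["fx"]
    d=np.array([a[0]/r*np.sin(th),-a[1]/r*np.sin(th),-np.cos(th)])
    T=p["T_tool_cam"]; return pos+rot@T[:3,3], rot@T[:3,:3]@d
def wplane(u,v,z,pos,rot):
    o,d=wray(u,v,pos,rot); return o+d*(z-o[2])/d[2]
def big(m): return max(cv2.findContours(m,cv2.RETR_EXTERNAL,cv2.CHAIN_APPROX_NONE)[0],key=cv2.contourArea)
E
python3 - <<'E'
from h import *
t=cv2.imread("pics/top0.png"); s=cv2.imread("pics/scene0.png")
a=cv2.resize(t[75:220,350:500],None,fx=2.6,fy=2.6,interpolation=cv2.INTER_CUBIC)
b=cv2.resize(s[95:250,40:195],None,fx=2.6,fy=2.6,interpolation=cv2.INTER_CUBIC)
h=min(a.shape[0],b.shape[0]); cv2.imwrite("pics/c1.png",np.hstack([a[:h],b[:h]]))
hsv=cv2.cvtColor(t,cv2.COLOR_BGR2HSV)
def rect(m,z,name):
    c=big(m); r=cv2.minAreaRect(c); B=cv2.boxPoints(r)
    W=np.array([plane("top",*q,z) for q in B]); print(name,r,"\n",W[:,:2],"sides",np.linalg.norm(W[1]-W[0]),np.linalg.norm(W[2]-W[1]),"c",W.mean(0)[:2])
m=cv2.inRange(hsv,(165,120,60),(180,255,255))|cv2.inRange(hsv,(0,170,60),(5,255,255)); m[:,:270]=0;m[:,345:]=0
m=cv2.morphologyEx(m,cv2.MORPH_CLOSE,np.ones((5,5)))
rect(m,0.048,"rack")
m=cv2.inRange(hsv,(105,120,60),(125,255,255)); m[:150]=0;m[:,:165]=0;m[250:]=0;m[:,240:]=0
rect(m,0.003,"mat")
m=cv2.inRange(hsv,(0,0,125),(180,45,255)); m[:,:370]=0; m[:85]=0; m[210:]=0;m[:,495:]=0
print(cv2.minAreaRect(big(m)))
E
```

```text
rack ((307.50079345703125, 165.02777099609375), (46.45429611206055, 18.1596622467041), 88.40885925292969) 
 [[ 0.6795 -0.0113]
 [ 0.6804 -0.0742]
 [ 0.5178 -0.0738]
 [ 0.5167 -0.012 ]] sides 0.06287846190355462 0.16261268649089722 c [ 0.5986 -0.0429]
mat ((204.2720184326172, 198.21124267578125), (77.55951690673828, 50.35255432128906), 84.05313110351562) 
 [[0.6229 0.4257]
 [0.6397 0.2454]
 [0.3645 0.2163]
 [0.3478 0.3915]] sides 0.1811045209172364 0.2768015950455038 c [0.4937 0.3197]
((436.89801025390625, 144.3151397705078), (107.80271911621094, 91.65321350097656), 78.87081146240234)
```

View pics/c1.png

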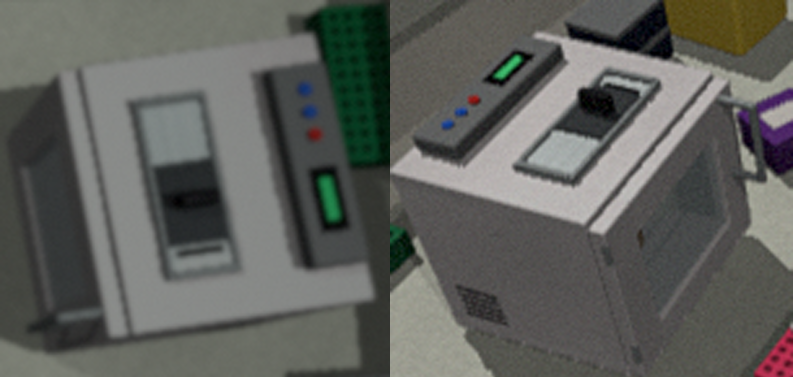

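The crop shows the roof corners, the tab (left crop (192,198)) and the handle bar (left ~(40,325), right (762,103)–(765,180)). I'll fit the oven pose to those points.

```bash
python3 - <<'E'
from h import *
from scipy.optimize import least_squares
A=lambda u,v:(350+(u+.5)/2.6-.5,75+(v+.5)/2.6-.5)
B=lambda u,v:(40+(u-390+.5)/2.6-.5,95+(v+.5)/2.6-.5)
obs=[("top",A(84,69),(-.13,.15,.28)),("top",A(128,335),(-.13,-.15,.28)),("top",A(373,298),(.13,-.15,.28)),("top",A(316,36),(.13,.15,.28)),
("scene",B(586,222),(-.13,.15,.28)),("scene",B(396,176),(.13,.15,.28)),("scene",B(712,75),(-.13,-.15,.28)),
("scene",B(762,102),(-.197,-.12,.262)),("scene",B(764,180),(-.197,-.12,.142))]
tab=("top",A(192,198))
for n,p,P in obs[:4]+obs[4:7]: print(n,np.round(p,1),plane(n,*p,.28)[:2])
def W(q,P):
    c,s=np.cos(q[2]),np.sin(q[2]); return np.array([q[0]+c*P[0]-s*P[1],q[1]+s*P[0]+c*P[1],P[2]])
f=lambda q:np.concatenate([proj(n,W(q,P))-p for n,p,P in obs])
r=least_squares(f,[.6,-.5,-1.5],loss="soft_l1");q=r.x;print(q,np.degrees(q[2]));print(f(q).reshape(-1,2))
tw=plane(*[tab[0]],*tab[1],.316);print("tab",tw, "predicted line y0",W(q,(-.045,0,.316)))
c,s=np.cos(q[2]),np.sin(q[2]);d=tw[:2]-q[:2];print("tab in oven",c*d[0]+s*d[1],-s*d[0]+c*d[1])
print("handle",W(q,(-.197,-.12,.232)),"hinge",W(q,(-.13,.15,.232)), "proj handle top",proj("top",W(q,(-.197,-.12,.262))))
# IK checks
def down(yaw): # y axis along yaw
    y=np.array([np.cos(yaw),np.sin(yaw),0]);z=np.array([0,0,-1.]);return np.column_stack([np.cross(y,z),y,z])
for n,P,yw in (("tab",tw,q[2]+np.pi/2),("handle",W(q,(-.197,-.12,.232)),q[2]+np.pi/2),("rack",(.5986,-.0429,.1),np.pi/2)):
    for k in(0,np.pi): print(n,ctrl.ik(np.array(P),down(yw+k)))
E
```

```text
top [382.  101.2] [ 0.7345 -0.2323]
top [398.9 203.5] [ 0.4406 -0.2629]
top [493.2 189.3] [ 0.4773 -0.5224]
top [471.2  88.5] [ 0.7682 -0.4875]
scene [115.1 180.1] [ 0.733  -0.2307]
scene [ 42.  162.4] [ 0.772  -0.4717]
scene [163.5 123.5] [ 0.4475 -0.2653]
[ 0.6041 -0.3752 -1.4452] -82.80595884102618
[[-1.7466 -0.7071]
 [ 0.8006  0.5594]
 [ 0.411   2.0512]
 [-0.762  -0.3254]
 [ 0.059   1.1455]
 [-2.696  -1.9521]
 [ 1.5677 -1.3325]
 [-2.8158  2.2606]
 [ 0.3931  0.0019]]
tab [ 0.5794 -0.3243  0.316 ] predicted line y0 [ 0.5985 -0.3306  0.316 ]
tab in oven -0.05361317451316121 -0.018139408874149644
handle [ 0.4604 -0.1948  0.232 ] hinge [ 0.7367 -0.2274  0.232 ] proj handle top [371.7675 197.3646]
tab [-34.3842  27.6075  62.2268  -0.      90.1657 -41.5783]
tab [-34.3842  27.6075  62.2268  -0.      90.1657 138.4217]
handle [-29.7786  17.1025  92.9127  -0.      69.9848 -36.9727]
handle [-29.7786  17.1025  92.9127  -0.      69.9848 143.0273]
rack [ -9.7987  33.6235  87.7722  -0.      58.6043 -99.7987]
rack [-9.7987 33.6235 87.7722 -0.     58.6043 80.2013]
```

```bash
cat >> h.py <<'E'
Q=np.array([.6041,-.3752,-1.4452])
def W(q,P):
    c,s=np.cos(q[2]),np.sin(q[2]); return np.array([q[0]+c*P[0]-s*P[1],q[1]+s*P[0]+c*P[1],P[2]])
def down(yaw):
    y=np.array([np.cos(yaw),np.sin(yaw),0]);z=np.array([0,0,-1.]);return np.column_stack([np.cross(y,z),y,z])
def snap(name):
    pos,rot=np.array(ctrl.current_tool_pos()),np.array(ctrl.current_eef_rot()); im=ctrl.read_camera("wrist")
    cv2.imwrite(f"pics/{name}.png",im); np.savez(f"pics/{name}.npz",pos=pos,rot=rot); return im,pos,rot
E
python3 - <<'E'
from h import *
p=np.array(ctrl.current_tool_pos()); ctrl.move_l(p+[0,0,.2],vel=.25)
ctrl.command_gripper(0.0)
ctrl.goto(np.array([.575,-.31,.44]),down(Q[2]+np.pi/2))
im,pos,rot=snap("w1"); print(pos,rot,ctrl.current_t())
E
```

```text
[ 0.5753 -0.3094  0.44  ] [[-0.1262  0.992   0.0001]
 [ 0.992   0.1262  0.0001]
 [ 0.0001  0.0001 -1.    ]] 5.8667
```

View pics/w1.png

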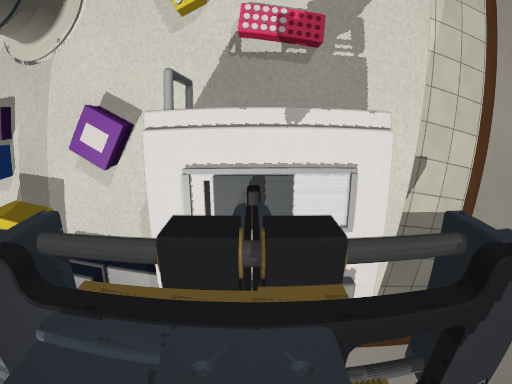

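The wrist view shows the roof's front edge (door outer top edge (146,113)–(390,113)), the handle's bar top at about (169,72), and the front end of the tab at (253,190). The rack's caps are on its robot-side half.

```bash
python3 - <<'E'
from h import *
d=np.load("pics/w1.npz");pos,rot=d["pos"],d["rot"]
def ov(P):
    c,s=np.cos(Q[2]),np.sin(Q[2]);x=P[:2]-Q[:2];return np.array([c*x[0]+s*x[1],-s*x[0]+c*x[1]])
for n,u,v,z,e in (("door outer near",146,113,.272,(-.152,-.15)),("door outer far",390,113,.272,(-.152,.15)),("roof near",146,129,.28,(-.13,-.15)),("roof far",392,129,.28,(-.13,.15)),("handle",169,71,.262,(-.197,-.12)),("tab front",253,188,.316,(-.066,0)),("slot L",184,170,.284,(-.09,-.1)),("slot R",356,170,.284,(0,0))):
    P=wplane(u,v,z,pos,rot);print(n,P[:2],"in oven",ov(P),"expected",e)
im=cv2.imread("pics/w1.png");hsv=cv2.cvtColor(im,cv2.COLOR_BGR2HSV)
m=cv2.inRange(hsv,(165,120,60),(180,255,255));m=cv2.morphologyEx(m,cv2.MORPH_CLOSE,np.ones((9,9)))
B=cv2.boxPoints(cv2.minAreaRect(big(m)));P=np.array([wplane(*b,.048,pos,rot)[:2] for b in B]);print(B,P,P.mean(0))
print(ctrl.camera_params("wrist")["T_tool_cam"])
E
```

```text
door outer near [ 0.4424 -0.249 ] in oven [-0.1454 -0.1446] expected (-0.152, -0.15)
door outer far [ 0.7316 -0.2095] in oven [-0.1484  0.1473] expected (-0.152, 0.15)
roof near [ 0.4471 -0.2673] in oven [-0.1267 -0.1423] expected (-0.13, -0.15)
roof far [ 0.7337 -0.2286] in oven [-0.1292  0.1469] expected (-0.13, 0.15)
handle [ 0.4622 -0.1965] in oven [-0.1951 -0.1184] expected (-0.197, -0.12)
tab front [ 0.577  -0.3127] in oven [-0.0654 -0.019 ] expected (-0.066, 0)
slot L [ 0.4978 -0.3094] in oven [-0.0786 -0.0972] expected (-0.09, -0.1)
slot R [ 0.6943 -0.284 ] in oven [-0.0792  0.1009] expected (0, 0)
[[236.7136  36.0212]
 [241.7906  -1.7744]
 [326.5449   9.6105]
 [321.4679  47.4061]] [[ 0.5191 -0.0897]
 [ 0.5182 -0.009 ]
 [ 0.6834 -0.0056]
 [ 0.6812 -0.0875]] [ 0.6005 -0.048 ]
[[-0.001   0.97    0.2432  0.0689]
 [ 1.      0.0007  0.0014  0.0001]
 [ 0.0012  0.2432 -0.97   -0.1706]
 [ 0.      0.      0.      1.    ]]
```

```bash
python3 - <<'E'
from h import *
R=down(Q[2]+np.pi/2); X=-.044
ctrl.move_l(W(Q,(X,-.062,.36)),vel=.25,ori=R)
print("down",ctrl.move_l(W(Q,(X,-.062,.301)),vel=.08,contact_N=8))
print("push",ctrl.move_l(W(Q,(X,.085,.301)),vel=.06,contact_N=14))
p=np.array(ctrl.current_tool_pos());c,s=np.cos(Q[2]),np.sin(Q[2]);d=p[:2]-Q[:2]
print(p,"oven y",-s*d[0]+c*d[1],ctrl.current_contact_force(),ctrl.current_t())
ctrl.move_l(W(Q,(X,-s*d[0]+c*d[1]-.01,.301)),vel=.08)
ctrl.move_l(W(Q,(X,-s*d[0]+c*d[1]-.01,.40)),vel=.2)
ctrl.command_gripper(1.0)
ctrl.goto(np.array([.56,-.05,.33]),down(np.pi/2))
snap("w2");print(ctrl.current_t()); cv2.imwrite("pics/top2.png",ctrl.read_camera("top")[75:220,350:500])
a=cv2.resize(cv2.imread("pics/top2.png"),None,fx=2,fy=2); b=cv2.imread("pics/w2.png");b[:290,:300]=0 if False else b[:290,:300]; 
h=np.zeros((384,512+300,3),np.uint8);h[:,:512]=b;h[:290,512:]=a;cv2.imwrite("pics/c2.png",h[:,:800])
E
```

```text
down False
push True
[ 0.623  -0.3282  0.3005] oven y 0.024615471396331266 [-11.403   -0.6375   7.7632] 8.725
12.2083
```

View pics/c2.png

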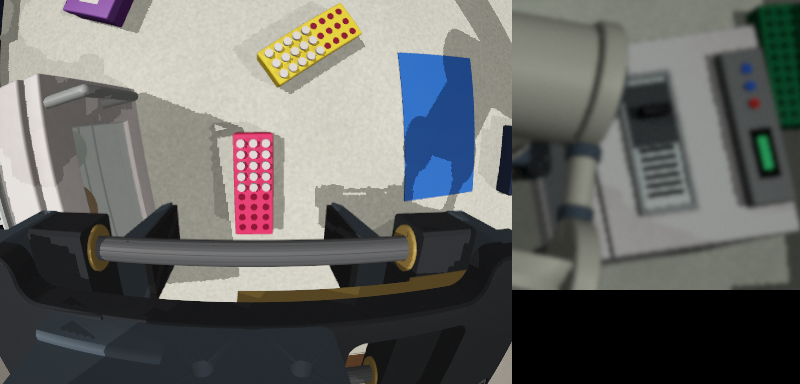

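The left part shows the rack (caps towards the robot) at (253,183) between the open fingers. On the right, the shutter has moved to the far end of its slot with the slats uncovered and the tab at (655,111). Next I check the tab position numerically and measure the rack.

```bash
python3 - <<'E'
from h import *
c,s=np.cos(Q[2]),np.sin(Q[2])
def ov(P): x=P[:2]-Q[:2];return np.array([c*x[0]+s*x[1],-s*x[0]+c*x[1]])
f=lambda u,v:(350+(u-512)/2,75+v/2)
for n,u,v,z in(("tab",654,111,.316),("slot top",645,70,.284),("slot bottom",673,213,.284),("plate top",646,78,.289),("plate bot",660,147,.289)): print(n,ov(plane("top",*f(u,v),z)))
g=lambda u,v:(350+u/2.6,75+v/2.6)
print("before: plate top,bot,slot top,bot",*[ov(plane("top",*g(*a),.287)) for a in((180,162),(195,245),(168,98),(203,275))])
d=np.load("pics/w2.npz");pos,rot=d["pos"],d["rot"];im=cv2.imread("pics/w2.png");hsv=cv2.cvtColor(im,cv2.COLOR_BGR2HSV)
def corners(m,z):
    B=cv2.boxPoints(cv2.minAreaRect(big(m)));P=np.array([wplane(*b,z,pos,rot)[:2] for b in B]);print(B.round(1).tolist(),"\n",P,"c",P.mean(0),"sides",np.linalg.norm(P[1]-P[0]),np.linalg.norm(P[2]-P[1]))
m=cv2.inRange(hsv,(165,90,60),(180,255,255));m=cv2.morphologyEx(m,cv2.MORPH_CLOSE,np.ones((9,9)));corners(m,.048)
m=cv2.inRange(hsv,(100,120,60),(125,255,255));m[:,:390]=0;m[:,478:]=0
ap=cv2.approxPolyDP(big(m),6,True)[:,0];P=np.array([wplane(*b,.003,pos,rot)[:2] for b in ap.astype(float)]);print(ap.tolist(),P)
E
```

```text
tab [-0.0495  0.0385]
slot top [-0.0355  0.1067]
slot bottom [-0.0366 -0.1   ]
plate top [-0.0387  0.0935]
plate bot [-0.0385 -0.0069]
before: plate top,bot,slot top,bot [-0.0445  0.0268] [-0.0462 -0.0645] [-0.0436  0.0988] [-0.0441 -0.0974]
[[233.0, 132.0], [272.0, 132.0], [272.0, 233.0], [233.0, 233.0]] 
 [[ 0.5158 -0.078 ]
 [ 0.516  -0.0188]
 [ 0.6798 -0.0167]
 [ 0.6795 -0.0809]] c [ 0.5978 -0.0486] sides 0.05919784660106133 0.1638222952726337
[[398, 53], [404, 200], [471, 190], [469, 58]] [[0.3648 0.2143]
 [0.6389 0.2418]
 [0.6199 0.4172]
 [0.3448 0.3902]]
```

```bash
python3 - <<'E'
from h import *
print("F free",ctrl.current_contact_force())
R=down(np.pi/2); c=np.array([.592,-.047])
ctrl.move_l([*c,.10],vel=.25,ori=R)
print(ctrl.move_l([*c,.012],vel=.1,contact_N=10),ctrl.current_tool_pos())
ctrl.command_gripper(0.0)
print(ctrl.current_grip_width()*91,ctrl.current_grasp_force(),ctrl.current_contact_force())
zg=ctrl.current_tool_pos()[2]
ctrl.move_l([*c,zg+.03],vel=.08); ctrl.move_l([*c,.19],vel=.2)
print(ctrl.current_grip_width()*91,ctrl.current_contact_force())
a=np.radians(96); off=np.array([np.cos(a-np.pi/2),np.sin(a-np.pi/2)])*-.006
m=np.array([.493,.318])+off
ctrl.goto(np.array([*m,.19]),down(a)); ctrl.move_l([*m,.05],vel=.15)
print(ctrl.move_l([*m,zg+.002],vel=.03,contact_N=4),zg,ctrl.current_tool_pos(),ctrl.current_contact_force(),ctrl.current_grip_width()*91)
snap("w3");print(ctrl.current_t())
E
```

```text
F free [ 0.717  -0.0492 -0.085 ]
False [ 0.5924 -0.0471  0.0126]
62.1753916884872 29.963392317295074 [-1.7357  0.4344  4.7506]
62.06098027675252 [-0.5053 -0.3627 -2.7602]
True 0.012184015765475412 [0.4869 0.3173 0.0151] [-0.5571  0.1754  6.2315] 61.663605842819415
19.975
```

View pics/w3.png

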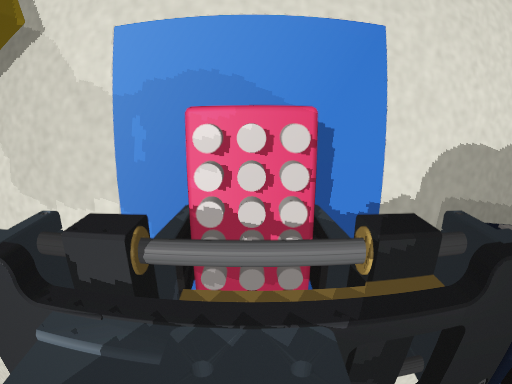

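The rack stands on the mat in the gripper and contact was felt at the expected height. Next: release, verify from the top view, and open the door.

```bash
python3 - <<'E'
from h import *
p=np.array(ctrl.current_tool_pos())
ctrl.command_gripper(1.0); ctrl.move_l(p+[0,0,.06],vel=.1); ctrl.move_l(p+[0,0,.38],vel=.3)
H=W(Q,(-.196,-.119,0))[:2]; hinge=np.array([.7352,-.228]); yaw0=Q[2]+np.pi/2
ctrl.goto(np.array([*H,.37]),down(yaw0))
t=ctrl.read_camera("top");cv2.imwrite("pics/top3.png",t)
hsv=cv2.cvtColor(t,cv2.COLOR_BGR2HSV);m=cv2.inRange(hsv,(165,120,60),(180,255,255));m[:,:170]=0;m[:,245:]=0
m=cv2.morphologyEx(m,cv2.MORPH_CLOSE,np.ones((5,5)));r=cv2.minAreaRect(big(m))
B=np.array([plane("top",*b,.05)[:2] for b in cv2.boxPoints(r)]);print("rack",B,B.mean(0))
print(H,ctrl.move_l([*H,.213],vel=.12,contact_N=8),ctrl.current_tool_pos())
ctrl.command_gripper(0.0)
print("width mm",ctrl.current_grip_width()*91,ctrl.current_grasp_force(),ctrl.current_contact_force(),ctrl.current_t())
E
```

```text
rack [[0.575  0.3597]
 [0.5803 0.294 ]
 [0.4166 0.2778]
 [0.4114 0.3424]] [0.4958 0.3185]
[ 0.4615 -0.1957] False [ 0.4618 -0.1958  0.2135]
width mm 11.55191664813011 29.997993037104607 [-5.1005  0.6462  3.6205] 27.1333
```

```bash
python3 - <<'E'
from h import *
hinge=np.array([.7352,-.228]); yaw0=Q[2]+np.pi/2
v0=np.array(ctrl.current_tool_pos())[:2]-hinge; r=np.hypot(*v0);a0=np.arctan2(v0[1],v0[0]); print(r)
off=0
for th in np.radians(np.r_[5:100:7.5,99]):
    F=np.array(ctrl.current_contact_force()); u=np.array([np.cos(a0-th),np.sin(a0-th)])
    if np.linalg.norm(F)>45: print("ABORT",F);break
    off=np.clip(off+F[:2]@u*1.5e-4,-.015,.015)
    ctrl.move_l([*(hinge+u*(r+off)),.213],vel=.13,ori=down(yaw0-th))
    print(round(np.degrees(th),1),round(off*1e3,1),np.array(ctrl.current_contact_force()).round(1),round(ctrl.current_grip_width()*91,1))
print(ctrl.current_t(),ctrl.current_tool_pos())
E
```

```text
0.2761842912751025
5.0 0.8 [-9.7  1.1  6. ] 11.4
12.5 2.2 [-17.1   4.7  14.7] 11.2
20.0 4.8 [-15.    6.8  13.2] 11.9
27.5 7.2 [-14.1   8.   12.8] 11.6
35.0 9.6 [-12.    8.5  10.3] 11.4
42.5 11.8 [-10.3  10.    8.3] 11.3
50.0 13.9 [-7.3  7.9  6.4] 11.6
57.5 15.0 [-6.3 10.6  5.8] 11.4
65.0 15.0 [-7.9 18.5  6.1] 11.6
72.5 15.0 [-5.4 24.5  4.1] 11.9
80.0 15.0 [-2.6 26.3  3. ] 11.5
87.5 15.0 [ 0.7 25.2  1.9] 11.8
95.0 15.0 [ 3.4 20.9  2. ] 11.7
99.0 15.0 [ 3.7 18.3  2.2] 11.7
33.0417 [0.8153 0.0551 0.213 ]
```

```bash
python3 - <<'E'
from h import *
p=np.array(ctrl.current_tool_pos())
ctrl.command_gripper(1.0); ctrl.move_l(p+[0,0,.14],vel=.15)
print(ctrl.current_contact_force())
ctrl.goto(np.array([.5,.05,.42]),down(np.pi/2))
t=ctrl.read_camera("top");cv2.imwrite("pics/top4.png",t);s=ctrl.read_camera("scene")
print(ctrl.current_t())
a=cv2.resize(t[60:230,250:500],None,fx=1.6,fy=1.6,interpolation=cv2.INTER_CUBIC);b=cv2.resize(s[80:250,40:290],None,fx=1.6,fy=1.6,interpolation=cv2.INTER_CUBIC)
cv2.imwrite("pics/c4.png",np.hstack([a,b]))
for th in(90,95,100,105): # predicted free edge outer/inner top corners, in top crop pixels
    out=[]
    for P in((-.022,-.3),(0,-.3),(-.067,-.27)):
        c,s_=np.cos(-np.radians(th)),np.sin(-np.radians(th)); x=c*P[0]-s_*P[1];y=s_*P[0]+c*P[1]
        out.append(((proj("top",W(Q,(-.13+x,.15+y,.272)))-[250,60])*1.6).round(0))
    print(th,*out, ((proj("top",W(Q,(-.13,.15,.272)))-[250,60])*1.6).round(0))
E
```

```text
[-0.2269  0.8775  0.0286]
38.275
90 [40. 77.] [42. 89.] [53. 52.] [207.  67.]
95 [40. 63.] [41. 75.] [55. 39.] [207.  67.]
100 [41. 50.] [40. 61.] [58. 27.] [207.  67.]
105 [43. 36.] [42. 48.] [62. 15.] [207.  67.]
```

View pics/c4.png

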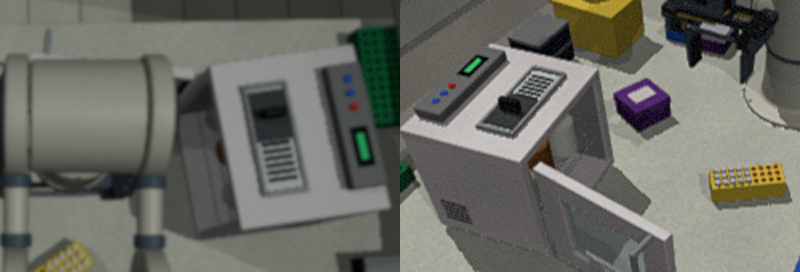

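The scene crop shows the door swung out, with its top edge from about (537,164) at the hinge to (672,238) at the free corner. In the top crop the arm hides the door, and the vent slats are uncovered. Now I measure the door angle from the scene view.

```bash
python3 - <<'E'
from h import *
f=lambda u,v:(40+(u-400+.5)/1.6-.5,80+(v+.5)/1.6-.5)
A=plane("scene",*f(542,164),.272);B=plane("scene",*f(673,237),.272);d=B-A
print(A,B,np.linalg.norm(d),"open deg",np.degrees(np.arctan2(d[1],d[0])),"closed dir",np.degrees(Q[2])-90)
ctrl.goto(np.array([.35,.35,.42]),down(np.pi/2+.6))
t=ctrl.read_camera("top");cv2.imwrite("pics/top5.png",t)
cv2.imwrite("pics/c5.png",cv2.resize(t[50:260,160:500],None,fx=2.3,fy=2.3,interpolation=cv2.INTER_CUBIC));print(ctrl.current_t())
E
```

```text
[ 0.7169 -0.1975  0.272 ] [0.7562 0.0985 0.272 ] 0.29860218551681456 open deg 82.42980096663828 closed dir -172.80386055230656
39.5917
```

View pics/c5.png

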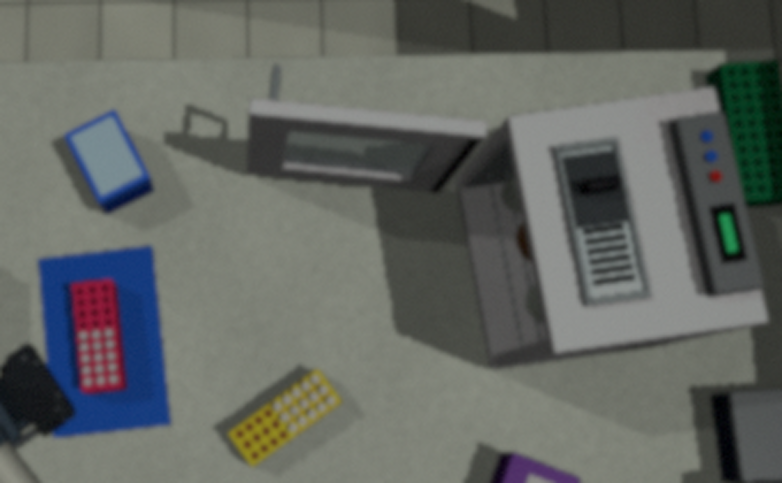

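The top view shows the door about 13° past square and clear of everything. The rack is well inside the mat, the vent slats are uncovered with the shutter at the end of its slot, and the bystanders have not moved. The robot is touching nothing, so I'm handing in.

```bash
python3 -c "
from bench import ctrl
print(ctrl.current_contact_force(),ctrl.sign_off(),ctrl.current_t())"
```

```text
the job is handed in; nothing more can be done
the job is handed in; nothing more can be done
```

The job is handed in, with the verdict not shown: I pushed the vent to its stop, set the pink rack upright on the mat, then opened the door to about 105°, with the bystanders still in place at about 40 s of the 72 s allowed.

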